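Walk the microscope up to its alignment bar

ROBOT

A 6-joint arm with a two-finger parallel gripper is mounted at the origin on the work surface. World frame = base frame: x ahead of the robot, y to its left, z up, the work surface at z = 0. Lengths are in mm, angles in rad, forces in N, time in s.
With the tool pointing down it reaches from about 350 to 850 mm from the base axis. Payload 8.1 kg.
Tool frame: the origin (TCP) lies midway between the tips of the shut fingers; the grasp point (between the pads) lies 19 mm behind it; z points along the fingers, y is the direction in which the jaws open and shut (so a half turn about z gives the same grasp; the last joint's range is limited). The gripper opens to 85 mm and grips with 20 to 120 N. Pads are 22 mm wide; open, the fingers measure 114 mm over their backs; the gripper's body (76 mm by 85 mm) begins 54 mm behind the grasp point. The pads swing forward as they close: fully open they stand 13 mm farther back than shut.
Start: joints at [-1.204, 0.13, 1.488, -0, 1.523, -0.085], TCP at [261.971, -539.793, 231.292] pointing down, gripper open.
Joint ranges: [-2.96, 2.96], [-0.89, 2.26], [0.02, 2.5], [-1.34, 4.48], [0, 2.73], [-2.66, 2.66]. Speed limits (rad/s): [2.39, 2.39, 2.79, 3.14, 3.14, 3.14].

INTERFACE

Orientations are given as a 3x3 rotation matrix whose columns are the frame's x, y, z axes.
In Python, from plant import manip, viewer gives the robot as it stands. The module is installed in compiled form; this text tells all that it offers.
- The arm moves only by the tool arm_command, never from a script. Its argument "rows" is a list of rows, each a list of 3 entries, a list of its own where there are three numbers: the shift along the tool's x, y, z in m, then the turn, a rotation vector about the tool's x, y, z in degrees, then the finger opening in m, from 0 to 0.0854. A call has 1 to 10 rows; each row is the pose to reach, as a shift and turn from the pose measured when the call began, along the tool's axes at that moment; what a row does not reach only later rows make up. A row lasts 1/8 s, in which the tool goes at most 62.5 mm and 10.7 degrees, less where a joint would pass 70% of its speed; a pose out of reach is approached as far as the arm can. A call with a gripper value outside its range is refused whole. The fingers move at their own pace and stop on an object; "squeeze" is the grip in N (left out, the last holds). Time passes only in rows, so rows that repeat a pose let the fingers close. It gives the time, the measured TCP pose, the force and the opening at its end, in the units of the state.
- manip.get_obs(): the state, without advancing time (a new reading comes with each control period).
- viewer.get_image(name): name is "scene" or "top"; returns a dict with "image" (400x640x3 uint8, red, green, blue), "fx", "fy", "cx", "cy" (pixels), "R" (3x3) and "t" (3): a world point X has camera coordinates R X + t. Camera axes: x right, y down, z forward; pixel columns grow to the right and rows downward; lengths in mm; the calibration is good to about 2 mm. A picture is of the moment at which its call begins. There is no depth.
- manip.close_job(): hands the job in, once; it reports no verdict.
The state is a dict: "clock": time; "joints": joint angles; "joint_vel": joint speeds; "joint_efforts": joint torques, N m; "ee_pos": TCP position; "eef_rot": TCP orientation; "wrist_force": force on the tool from outside, world axes, zero at the start; "wrist_torque": the same for the moment, N m; "width": finger opening in mm.
Only numpy, scipy, OpenCV 4.12 (cv2) and the standard library are available. Lean on these libraries where they do the work, as an engineer would, in place of code of your own. Each camera call takes 0.05 s, during which the arm holds its last target. There are 200 camera calls.

TASK

Walk the heavy microscope across the bench, away from you, until the far edge of its base sits flush against the metal alignment bar, roughly at the middle of the bar, by pushing its two near corners alternately, a little at a time, and finish by pressing gently until you feel it bear on the bar with both ends touching. Push only on the base, never on the delicate black lamp housing in the middle of its near side, with no more than 20 N, and keep the microscope flat on its feet and never more than 15 degrees out of square with the bar. Let go of it at the end, and leave the dishes, the tip box and the jar where they stand.

Things in the scene. Friction and masses are not known exactly. Their poses are not given: they have to be found in the camera images.
- scope: Stereo microscope, about 2.6 kg, loose. Flat grey base 170 mm deep (its x) by 300 mm wide (its y), upright sides from 8 to 50 mm above the bench, on four rubber feet. White column and head lie within 60 mm of the middle left and right, up to 320 mm high. Origin: middle of the base, at bench level. x points from the near long side (toward the robot) to the far one (toward the bar), y left, z up.
- scope_far_left (a point): Far left corner of the base (85, 150, 20 mm in the microscope's frame), on the edge that must meet the bar. The feet are 24 mm across, centred 42 mm before and behind and 90 mm left and right of the middle.
- scope_far_right (a point): Far right corner of the base (85, -150, 20 mm in the microscope's frame).
- scope_near_left (a point): Near left corner of the base, half-way up its side (-85, 150, 29 mm in the microscope's frame). Pushed forward on the near side 10 to 15 mm inside this corner, the base moves under 6 to 11 N and pivots about a point 75 to 100 mm to the other side of its middle: the other end slips back a little, and the pushed corner swings outward too, so follow its arc and do not bear down.
- scope_near_right (a point): Near right corner of the base, half-way up its side (-85, -150, 29 mm in the microscope's frame); it behaves like the left one.
- lamphouse: Lamp housing, a ribbed black box fixed to the middle of the near side of the base: 160 mm wide, standing out 20 mm from that side, from 12 to 73 mm above the bench; not to be pressed on. Origin: under its centre, 82 mm toward the near side from the middle of the microscope and 10 mm above the bench.
- bar: The alignment bar: aluminium bar fixed on the bench beyond the microscope, 400 mm long (its y), 24 mm thick, 30 mm high. Origin: middle of the length of the face that looks toward the robot, at bench level; its x points away from the robot, square to that face; the face is the plane x = 0 in its frame.
- dishes: Bystander: stack of three petri dishes, 91 mm diameter, 45 mm high, to the left of the microscope; origin at the centre of its underside.
- tipbox: Bystander: grey pipette tip box, 85 x 120 x 62 mm, to the right of the microscope; origin at the centre of its underside.
- reagent: Bystander: brown jar with a blue cap, 60 mm diameter, 110 mm high, to the right of the microscope, nearer the robot than the tip box; origin at the centre of its underside.

How it is judged (in metres and radians):
On the way:
1. the microscope is pressed squarely against the bar: both far corners within 3 mm of it and bearing on it with more than 0.5 N (x of each of scope_far_left, scope_far_right in the frame of bar above -0.003 m and contact force between scope and bar above 0.5 N), for 0.05 s.
At the end, for the whole second after the job is handed in: Both far corners of the base are within 3 mm of the bar's face, the base square to it (within 0.025 rad), its middle within 50 mm of the bar's middle, standing flat on its feet, at rest and released (x of each of scope_far_left, scope_far_right in the frame of bar above -0.003 m and angle between the x axis of scope and the x axis of bar, either way round below 0.025 rad and y of scope in the frame of bar between -0.05 and 0.05 m and angle between scope's own z axis and vertical below 0.03 rad and height (world z) of scope below 0.004 m and linear speed of scope below 0.01 m/s); the robot touches nothing.
It fails at once if the robot presses on the lamp housing with more than 3 N (contact force between any of the fingers, the arm and lamphouse above 3 N).
It fails at once if the robot pushes the microscope with more than 20 N (contact force between any of the fingers, the arm and scope above 20 N).
It fails at once if the microscope is more than 15 degrees out of square with the bar (angle between the x axis of scope and the x axis of bar, either way round above 0.2618 rad).
It fails at once if the microscope tips by more than 4 degrees or is lifted (angle between scope's own z axis and vertical above 0.07 rad or height (world z) of scope above 0.012 m).
It fails at once if a bystander is moved by more than 15 mm (distance of any of dishes, tipbox, reagent from where it was at the start of the episode above 0.015 m).
It also fails if it takes over 72 s, if anything falls off the work surface, if the arm or the gripper's body presses on something with over 40 N, if the wrist force passes 120 N, or if a joint passes its speed limit or range.

## Working session

There is one attempt and no reset: what is moved stays moved. The work goes in short steps, Python scripts to look and compute and a tool call to move; the robot and the scene stay as the last step left them, time stands still between calls to the robot, and variables do not carry over. Pictures are saved under pics/ and viewed, about 8 in all and at most 12, crops included, and the job is handed in when it is done.

Besides the shell and the picture viewer there is one more tool, called by a JSON object that holds its "name" and its "arguments", one argument or row to a line. arm_command: Moves the arm, as the interface text tells. Its arguments: {"type":"object","properties":{"rows":{"type":"array"},"squeeze":{"type":"number"}},"required":["rows"]}

```bash
mkdir -p pics; cat > h.py <<'E'
import numpy as np, cv2
from plant import manip, viewer
def grab(n,f):
    d=viewer.get_image(n); cv2.imwrite('pics/'+f,d['image'][:,:,::-1]); np.savez('pics/'+f[:-4]+'.npz',**d); return d
def ray(d,u,v,z):
    R=np.array(d['R']);t=np.array(d['t']).ravel();c=-R.T@t
    r=R.T@np.array([(u-d['cx'])/d['fx'],(v-d['cy'])/d['fy'],1.]); return c+r*(z-c[2])/r[2]
def proj(d,X):
    p=np.array(d['R'])@np.array(X,float)+np.array(d['t']).ravel(); return d['fx']*p[0]/p[2]+d['cx'],d['fy']*p[1]/p[2]+d['cy']
E
python3 - <<'E'
from h import *
for n in('top','scene'):
    d=grab(n,n+'0.png'); print(n,d['fx'],d['cx'],d['cy'],np.round(d['R'],3).tolist(),np.round(d['t'],1).tolist())
o=manip.get_obs(); print(o)
a=cv2.imread('pics/top0.png');b=cv2.imread('pics/scene0.png')
E
```

```text
top 436.7590159456567 313.58156361964967 195.72666929681284 [[-0.007, -1.0, 0.018], [-0.991, 0.004, -0.133], [0.133, -0.019, -0.991]] [-3.0, 652.2, 999.8]
scene 389.53473543745906 310.4798805120788 201.67059454035515 [[-0.134, 0.991, 0.013], [0.674, 0.101, -0.731], [-0.726, -0.089, -0.682]] [63.0, -399.5, 1326.3]
{'clock': 0.1, 'joints': array([-1.20438183e+00,  1.31106670e-01,  1.48918951e+00,  2.77686610e-05,
        1.52298326e+00, -8.53770795e-02]), 'joint_vel': array([ 5.01659958e-04,  9.84564467e-05, -9.37153808e-04, -6.10532756e-05,
       -2.05751873e-04,  1.49414527e-03]), 'joint_efforts': array([ 1.31606859e-03, -5.70952785e+01, -5.01940048e+01, -2.19389549e-04,
        8.17381806e-03, -9.34114269e-05]), 'ee_pos': array([ 261.80974288, -539.31396795,  230.32625436]), 'eef_rot': array([[ 8.99667024e-01,  4.36576353e-01, -5.78430837e-04],
       [ 4.36576702e-01, -8.99665644e-01,  1.58475431e-03],
       [ 1.71471905e-04, -1.67828062e-03, -9.99998577e-01]]), 'wrist_force': array([-0.28609903,  0.57412637, -0.5662843 ]), 'wrist_torque': array([-0.02257267, -0.01643371, -0.04802072]), 'width': 84.8818760714513}
```

View pics/top0.png

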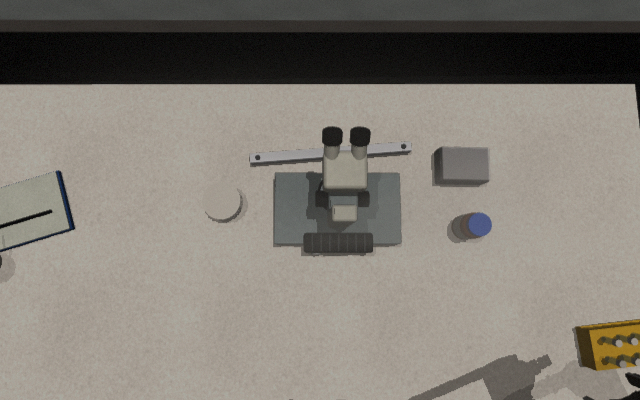

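View pics/scene0.png

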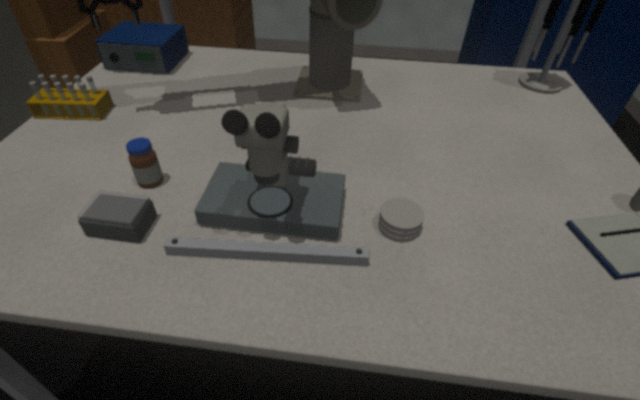

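The top view shows the base at about (275,173)–(401,244), the bar from (250,158) to (411,147), the dishes at (224,203), the tip box at (462,165) and the jar at (473,225). The scene view agrees. Next I'll measure the edges.

```bash
cat >> h.py <<'E'
def edge(g,fixed,lo,hi,axis,sgn):
    "subpixel position of the strongest brightness step of sign sgn along rows (axis 0) or columns"
    out=[]
    for f in fixed:
        l=(g[lo:hi,f] if axis==0 else g[f,lo:hi]).astype(float)
        k=np.diff(l)*sgn; i=int(np.argmax(k)); w=np.clip(k[max(i-1,0):i+2],0,None)
        p=lo+.5+(np.arange(max(i-1,0),max(i-1,0)+len(w))*w).sum()/w.sum()
        out.append((f,p) if axis==0 else (p,f))
    return np.array(out)
def fitline(P):
    P=np.float32(P); vx,vy,x,y=cv2.fitLine(P,cv2.DIST_HUBER,0,.01,.01).ravel(); return np.array([x,y]),np.array([vx,vy])
def meet(a,b):
    s=np.linalg.solve(np.array([a[1],-b[1]]).T,b[0]-a[0]); return a[0]+s[0]*a[1]
E
python3 - <<'E'
from h import *
im=cv2.imread('pics/top0.png')
d=dict(np.load('pics/top0.npz'))
for c in (285,390): print(c,[tuple(int(v) for v in x) for x in im[140:180,c]])
print('row 210',[tuple(int(v) for v in x) for x in im[210,266:282]],[tuple(int(v) for v in x) for x in im[210,394:408]])
print('col 290',[tuple(int(v) for v in x) for x in im[236:252,290]])
E
```

```text
285 [(147, 155, 166), (148, 159, 166), (148, 159, 167), (145, 155, 164), (142, 153, 160), (146, 157, 167), (146, 158, 165), (148, 157, 166), (148, 156, 166), (149, 160, 167), (121, 128, 135), (152, 152, 153), (152, 154, 156), (150, 151, 154), (151, 152, 153), (152, 155, 156), (153, 155, 159), (158, 159, 159), (157, 157, 160), (150, 151, 153), (82, 83, 84), (58, 58, 62), (63, 64, 65), (69, 73, 77), (134, 143, 151), (148, 157, 165), (152, 161, 168), (152, 161, 168), (152, 160, 167), (154, 164, 168), (149, 159, 165), (148, 158, 167), (109, 115, 121), (98, 100, 99), (97, 101, 97), (95, 98, 96), (98, 101, 98), (99, 101, 96), (97, 101, 97), (99, 100, 98)]
390 [(143, 153, 161), (144, 156, 165), (123, 129, 134), (148, 151, 151), (158, 157, 160), (153, 152, 157), (159, 159, 162), (155, 156, 158), (157, 157, 160), (154, 154, 156), (157, 157, 161), (135, 135, 138), (75, 76, 76), (55, 55, 58), (57, 62, 63), (71, 76, 77), (133, 142, 151), (147, 157, 165), (142, 153, 163), (145, 155, 162), (139, 147, 156), (142, 153, 160), (144, 155, 161), (143, 153, 159), (145, 153, 162), (143, 153, 160), (144, 1
[... 316 characters left out ...]
6, 162), (148, 156, 164), (147, 156, 163), (96, 101, 108), (79, 83, 82), (99, 103, 99), (101, 103, 101), (104, 107, 102), (102, 102, 100), (104, 104, 103), (100, 102, 101), (106, 107, 105)] [(108, 110, 108), (108, 112, 110), (109, 112, 109), (108, 112, 111), (107, 110, 108), (105, 110, 107), (103, 107, 108), (138, 146, 152), (144, 154, 159), (140, 152, 157), (139, 150, 155), (143, 153, 161), (142, 153, 157), (146, 153, 161)]
col 290 [(107, 112, 109), (108, 112, 108), (108, 110, 107), (107, 109, 107), (107, 109, 108), (106, 108, 107), (110, 115, 112), (90, 93, 93), (77, 80, 80), (83, 89, 90), (123, 132, 139), (152, 158, 162), (151, 158, 162), (146, 159, 163), (152, 159, 164), (151, 161, 162)]
```

```bash
python3 -c "
import cv2
im=cv2.imread('pics/top0.png')[125:265,190:500]
cv2.imwrite('pics/c0.png',cv2.resize(im,None,fx=2.55,fy=2.55,interpolation=cv2.INTER_CUBIC))"
```

```text
(no output)
```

View pics/c0.png

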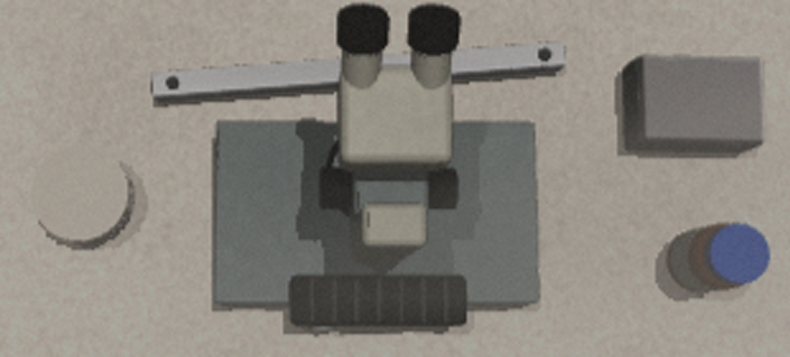

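```bash
cat >> h.py <<'E'
def world_edge(d,P,z): return np.array([ray(d,u,v,z)[:2] for u,v in P])
E
cat > meas.py <<'E'
from h import *
import sys
def bar(d,g):
    P=np.vstack([edge(g,range(262,315,3),154,166,0,-1),edge(g,range(372,405,3),145,160,0,-1)])
    p,v=fitline(world_edge(d,P,30)); v=v*np.sign(v[1]); return p,v
if __name__=='__main__':
    d=dict(np.load('pics/top0.npz')); g=cv2.imread('pics/top0.png',0)
    print('cam',(-d['R'].T@d['t']).round())
    p,v=bar(d,g)
    nx=np.array([v[1],-v[0]]); print('bar p',p,'dir',v,'yaw deg',np.degrees(np.arctan2(nx[1],nx[0])))
    L=edge(g,[157,158,159],244,256,1,1); Rr=edge(g,[146,148,150],405,416,1,-1)
    el=world_edge(d,L,30).mean(0); er=world_edge(d,Rr,30).mean(0); s=[(e-p)@v for e in(el,er)]
    c=p+v*np.mean(s); print('ends',el,er,'len',s[0]-s[1],'bar centre',c)
    far=fitline(world_edge(d,np.vstack([edge(g,range(279,305,3),166,180,0,-1),edge(g,range(385,399,2),166,180,0,-1)]),50))
    near=fitline(world_edge(d,np.vstack([edge(g,range(279,300,3),238,248,0,-1),edge(g,range(378,398,3),238,248,0,-1)]),50))
    le=fitline(world_edge(d,edge(g,range(180,240,4),273,279,1,1),50))
    ri=fitline(world_edge(d,edge(g,range(180,240,4),396,406,1,1),50))
    C=[meet(a,b) for a in(far,near) for b in(le,ri)]
    print('FL FR NL NR',np.round(C,1).tolist()); 
    print('w',np.linalg.norm(C[0]-C[1]),np.linalg.norm(C[2]-C[3]),'dep',np.linalg.norm(C[0]-C[2]),np.linalg.norm(C[1]-C[3]))
    m=np.mean(C,0); 
    for nm,a in(('far',far),('near',near)):
        w=a[1]*np.sign(a[1][1]); print(nm,'yaw',np.degrees(np.arctan2(-w[0],w[1])))
    print('mid',m,'in bar frame',(m-c)@nx,(m-c)@v,'FL,FR gap',(C[0]-c)@nx,(C[1]-c)@nx)
    for nm,u,v_,z in(('dish',222,203,45),('tip',468,165,62),('jar',479.5,224.5,110)): print(nm,ray(d,u,v_,z)[:2])
E
python3 meas.py
```

```text
cam [ 514.   13. 1078.]
bar p [750.83716  -36.573288] dir [-0.07532318  0.9971592 ] yaw deg 4.3197913
ends [747.66925688 148.91527012] [ 771.72173636 -244.28926837] len 393.89922559274123 bar centre [751.72215866 -48.28928749]
FL FR NL NR [[709.5, 85.0], [707.9000244140625, -213.10000610351562], [540.5999755859375, 85.9000015258789], [538.7999877929688, -212.5]]
w 298.17432 298.3927 dep 168.91533 169.17249
far yaw -0.3067481
near yaw -0.3560962
mid [624.20514  -63.677925] in bar frame -128.31388809908813 -5.739933987408939 FL,FR gap -32.03568947625481 -56.08664410661802
dish [635.5703149  210.68762783]
tip [ 721.99955322 -375.02415784]
jar [ 576.88340364 -375.20249323]
```

{"name": "arm_command", "arguments": {
  "rows": [
    [[0.164,-0.111,0.03],[0,0,10],0],
    [[0.328,-0.222,0.06],[0,0,20],0],
    [[0.328,-0.222,0.1],[0,0,25.9],0],
    [[0.328,-0.222,0.12],[0,0,25.9],0],
    [[0.328,-0.222,0.12],[0,0,25.9],0],
    [[0.328,-0.222,0.12],[0,0,25.9],0],
    [[0.328,-0.222,0.12],[0,0,25.9],0],
    [[0.328,-0.222,0.12],[0,0,25.9],0],
    [[0.328,-0.222,0.12],[0,0,25.9],0],
    [[0.328,-0.222,0.12],[0,0,25.9],0]
  ],
  "squeeze": 60
}}

```text
clock: 1.35
ee_pos: [459.8, -197.4, 111.3]
eef_rot: [[1.0, -0.002, 0.0], [-0.002, -1.0, 0.001], [0.0, -0.001, -1.0]]
wrist_force: [0.3, -0.6, 0.3]
width: 0.1
```

{"name": "arm_command", "arguments": {
  "rows": [
    [[0.02,0,0.045],[0,0,0],0],
    [[0.04,0,0.085],[0,0,0],0],
    [[0.05,0,0.089],[0,0,0],0],
    [[0.055,0,0.089],[0,0,0],0],
    [[0.058,0,0.089],[0,0,0],0],
    [[0.061,0,0.089],[0,0,0],0],
    [[0.064,0,0.089],[0,0,0],0],
    [[0.067,0,0.089],[0,0,0],0]
  ]
}}

```text
clock: 2.35
ee_pos: [525.1, -197.6, 22.6]
eef_rot: [[1.0, -0.001, -0.004], [-0.001, -1.0, 0.001], [-0.004, -0.001, -1.0]]
wrist_force: [-14.9, -1.9, 9.5]
width: 0.1
```

{"name": "arm_command", "arguments": {
  "rows": [
    [[-0.003,0,0],[0,0,0],0],
    [[-0.003,0,0],[0,0,0],0]
  ]
}}

```text
clock: 2.6
ee_pos: [522.1, -197.6, 22.7]
eef_rot: [[1.0, -0.001, -0.003], [-0.001, -1.0, 0.001], [-0.003, -0.001, -1.0]]
wrist_force: [0.5, 0.9, -1.2]
width: 0.2
```

```bash
python3 - <<'E'
from h import *
o=manip.get_obs(); print(o['wrist_force'],o['ee_pos'],o['wrist_torque'])
d=grab('top','t1.png'); im=cv2.imread('pics/t1.png')[125:265,190:500]
cv2.imwrite('pics/c1.png',cv2.resize(im,None,fx=2.55,fy=2.55,interpolation=cv2.INTER_CUBIC))
E
```

```text
[ 0.53863559  0.93816409 -1.17914707] [ 522.06447221 -197.58588755   22.69273298] [-0.01470683  0.00199065 -0.01722586]
```

View pics/c1.png

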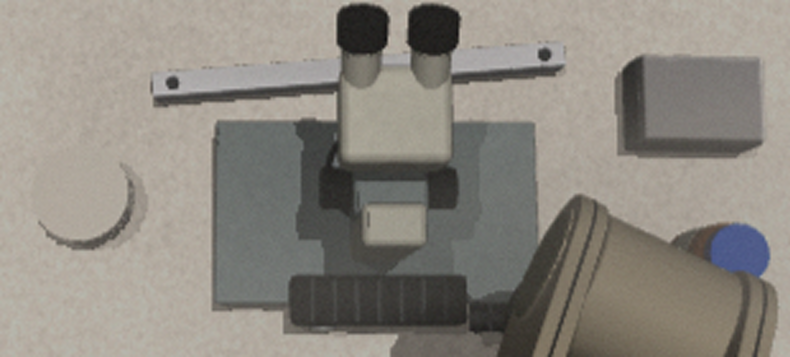

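The top view still shows the base square and unmoved, with the gripper at its near right corner, clear of the lamp. The first touch showed a downward component, so I'll ease in again more gently.

{"name": "arm_command", "arguments": {
  "rows": [
    [[0.001,0,-0.001],[0,0,0],0],
    [[0.002,0,-0.001],[0,0,0],0],
    [[0.003,0.0003,-0.001],[0,0,0],0],
    [[0.004,0.0007,-0.001],[0,0,0],0]
  ]
}}

```text
clock: 3.15
ee_pos: [525.2, -197.9, 23.4]
eef_rot: [[1.0, -0.001, -0.006], [-0.001, -1.0, 0.002], [-0.006, -0.002, -1.0]]
wrist_force: [-8.6, 2.3, 5.0]
width: -0.0
```

{"name": "arm_command", "arguments": {
  "rows": [
    [[0.002,0.0005,-0.001],[0,0,0],0],
    [[0.004,0.001,-0.001],[0,0,0],0],
    [[0.006,0.002,-0.001],[0,0,0],0],
    [[0.008,0.003,-0.001],[0,0,0],0]
  ]
}}

```text
clock: 3.65
ee_pos: [530.9, -200.5, 23.4]
eef_rot: [[1.0, -0.001, -0.011], [-0.001, -1.0, 0.003], [-0.011, -0.003, -1.0]]
wrist_force: [-9.3, 2.2, 5.5]
width: -0.1
```

{"name": "arm_command", "arguments": {
  "rows": [
    [[0.002,0.0005,-0.001],[0,0.3,0],0],
    [[0.004,0.001,-0.0015],[0,0.6,0],0],
    [[0.006,0.002,-0.0015],[0,0.8,0],0],
    [[0.008,0.003,-0.0015],[0,0.8,0],0],
    [[0.01,0.0035,-0.0015],[0,0.8,0],0],
    [[0.012,0.004,-0.0015],[0,0.8,0],0],
    [[0.014,0.005,-0.0015],[0,0.8,0],0]
  ]
}}

```text
clock: 4.53
ee_pos: [542.4, -204.9, 23.4]
eef_rot: [[1.0, -0.001, -0.002], [-0.001, -1.0, 0.005], [-0.002, -0.005, -1.0]]
wrist_force: [-8.1, 1.0, 1.9]
width: 0.2
```

{"name": "arm_command", "arguments": {
  "rows": [
    [[0.002,0.0005,-0.001],[0.2,0.3,0],0],
    [[0.004,0.001,-0.001],[0.2,0.3,0],0],
    [[0.006,0.002,-0.001],[0.2,0.3,0],0],
    [[0.008,0.003,-0.001],[0.2,0.3,0],0],
    [[0.01,0.0035,-0.001],[0.2,0.3,0],0],
    [[-0.01,0.003,-0.001],[0,0.3,0],0],
    [[-0.05,0,-0.001],[0,0.3,0],0],
    [[-0.06,0,-0.001],[0,0.3,0],0]
  ]
}}

```text
clock: 5.52
ee_pos: [480.4, -204.3, 23.7]
eef_rot: [[1.0, -0.002, 0.001], [-0.002, -1.0, 0.005], [0.001, -0.005, -1.0]]
wrist_force: [0.3, 0.6, 0.3]
width: -0.1
```

```bash
python3 - <<'E'
from h import *
d=grab('top','t2.png'); im=cv2.imread('pics/t2.png')[125:265,190:500]
cv2.imwrite('pics/c2.png',cv2.resize(im,None,fx=2.55,fy=2.55,interpolation=cv2.INTER_CUBIC))
E
```

```text
(no output)
```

View pics/c2.png

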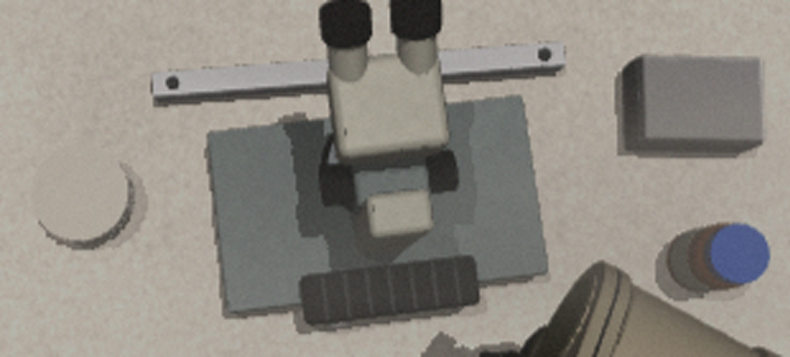

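The top view shows the base now turned counter-clockwise relative to the bar: far-left corner about (208,133), far-right about (523,95) in the crop. I'll write a pose measurement that works from a guess.

```bash
cat > pose.py <<'E'
from h import *
import sys
BC=np.array([751.7,-48.3]); BN=np.array([.99716,.07532]); BV=np.array([-.07532,.99716])
def pose(d,gx,gy,gyaw,it=3):
    g=cv2.GaussianBlur(cv2.cvtColor(d['image'],cv2.COLOR_RGB2GRAY),(3,3),0).astype(np.float32)
    for k in range(it):
        c,s=np.cos(gyaw),np.sin(gyaw); ex,ey=np.array([c,s]),np.array([-s,c]); o=np.array([gx,gy])
        def off(base,n,w):
            t=np.arange(-w,w+.1,.5); uv=np.float32([[proj(d,[*(o+base+n*a),50]) for a in t]])
            l=cv2.remap(g,uv[...,0],uv[...,1],cv2.INTER_LINEAR).ravel(); k=np.clip(np.gradient(l),0,None)
            i=np.argmax(k); sl=slice(max(i-4,0),i+5); return (t[sl]*k[sl]).sum()/k[sl].sum() if k[i]>2 else np.nan
        w=12 if k==0 else 6
        A=[];b=[]
        for y in [*range(-142,-80,5),*range(80,143,5)]:
            v=off(85*ex+y*ey,ex,w); A.append([y,v])
        A=np.array(A);A=A[~np.isnan(A[:,1])]
        p=np.polyfit(A[:,0],A[:,1],1); r=A[:,1]-np.polyval(p,A[:,0]); m=abs(r)<2*max(np.median(abs(r)),.4); p=np.polyfit(A[m,0],A[m,1],1)
        L=np.nanmedian([off(x*ex+150*ey,ey,w) for x in range(-20,75,6)]); Rr=np.nanmedian([off(x*ex-150*ey,-ey,w) for x in range(-20,75,6)])
        dl=(L-Rr)/2; gx,gy=o+ex*p[1]+ey*dl; gyaw-=np.arctan(p[0])
    print('pose %.1f %.1f yaw %.2f'%(gx,gy,np.degrees(gyaw)),'resid %.2f width err %.1f'%(np.std(r[m]),L+Rr))
    c,s=np.cos(gyaw),np.sin(gyaw);ex,ey=np.array([c,s]),np.array([-s,c]);o=np.array([gx,gy])
    print('bar frame y %.1f, FL gap %.1f FR gap %.1f, yaw rel %.2f'%((o-BC)@BV,(o+85*ex+150*ey-BC)@BN,(o+85*ex-150*ey-BC)@BN,np.degrees(gyaw)-4.32))
    for n,sg in(('L',1),('R',-1)):
        q=o-85*ex+132*sg*ey; print(n,'push pt',q.round(1),'TCP start (15 mm before face)',(q-15*ex).round(1))
if __name__=='__main__':
    f=sys.argv[1]; d=grab('top',f) if len(sys.argv)<6 else dict(np.load('pics/'+f[:-4]+'.npz'))
    pose(d,float(sys.argv[2]),float(sys.argv[3]),np.radians(float(sys.argv[4])))
E
python3 pose.py top0.png 622 -62 0 x; python3 pose.py t2.png 633 -62 6.5 x
```

```text
pose 623.8 -61.0 yaw -0.47 resid 0.41 width err 3.4
bar frame y -3.1, FL gap -31.2 FR gap -56.3, yaw rel -4.79
L push pt [539.9  71.7] TCP start (15 mm before face) [524.9  71.8]
R push pt [ 537.8 -192.3] TCP start (15 mm before face) [ 522.8 -192.2]
pose 631.8 -61.4 yaw 6.68 resid 0.45 width err 3.3
bar frame y -4.0, FL gap -41.8 FR gap -29.5, yaw rel 2.36
L push pt [532.   59.8] TCP start (15 mm before face) [517.1  58.1]
R push pt [ 562.7 -202.4] TCP start (15 mm before face) [ 547.8 -204.1]
```

{"name": "arm_command", "arguments": {
  "rows": [
    [[0.002,-0.06,0],[-0.3,0,0],0],
    [[0.004,-0.12,0],[-0.3,0,0],0],
    [[0.006,-0.18,0],[-0.3,0,0],0],
    [[0.006,-0.23,0],[-0.3,0,0],0],
    [[0.006,-0.26,0],[-0.3,0,0],0],
    [[0.02,-0.264,0],[-0.3,0,0],0],
    [[0.03,-0.264,0],[-0.3,0,0],0],
    [[0.033,-0.264,0],[-0.3,0,0],0],
    [[0.035,-0.264,0],[-0.3,0,0],0],
    [[0.037,-0.264,0],[-0.3,0,0],0]
  ]
}}

```text
clock: 6.82
ee_pos: [517.9, 58.9, 25.3]
eef_rot: [[1.0, -0.003, 0.001], [-0.003, -1.0, -0.0], [0.001, 0.0, -1.0]]
wrist_force: [-0.5, 0.3, -0.1]
width: -0.0
```

{"name": "arm_command", "arguments": {
  "rows": [
    [[0.001,0,-0.0005],[0,0.2,0],0],
    [[0.002,0,-0.001],[0,0.3,0],0],
    [[0.003,0,-0.0015],[0,0.4,0],0],
    [[0.005,-0.0007,-0.0015],[0,0.5,0],0],
    [[0.007,-0.0013,-0.0015],[0,0.5,0],0],
    [[0.009,-0.002,-0.0015],[0,0.5,0],0],
    [[0.011,-0.0027,-0.0015],[0,0.5,0],0],
    [[0.013,-0.0033,-0.0015],[0,0.5,0],0],
    [[0.015,-0.004,-0.0015],[0,0.5,0],0],
    [[0.017,-0.0047,-0.0015],[0,0.5,0],0]
  ]
}}

```text
clock: 8.07
ee_pos: [532.2, 64.1, 25.8]
eef_rot: [[1.0, -0.002, 0.004], [-0.002, -1.0, 0.0], [0.004, -0.0, -1.0]]
wrist_force: [-12.3, 1.8, 5.6]
width: -0.2
```

{"name": "arm_command", "arguments": {
  "rows": [
    [[0.001,-0.0005,-0.002],[0,0,0],0],
    [[0.003,-0.001,-0.003],[0,0,0],0],
    [[0.005,-0.002,-0.003],[0,0,0],0],
    [[0.007,-0.003,-0.003],[0,0,0],0]
  ]
}}

```text
clock: 8.57
ee_pos: [537.5, 67.0, 27.9]
eef_rot: [[1.0, -0.002, 0.001], [-0.002, -1.0, 0.0], [0.001, -0.0, -1.0]]
wrist_force: [-6.9, -1.0, -2.4]
width: -0.1
```

{"name": "arm_command", "arguments": {
  "rows": [
    [[0.003,-0.001,-0.0005],[0,0.1,0],0],
    [[0.005,-0.002,-0.001],[0,0.2,0],0],
    [[0.007,-0.003,-0.001],[0,0.2,0],0],
    [[0.009,-0.0035,-0.001],[0,0.2,0],0],
    [[0.011,-0.004,-0.001],[0,0.2,0],0],
    [[0.013,-0.005,-0.001],[0,0.2,0],0]
  ]
}}

```text
clock: 9.32
ee_pos: [548.7, 72.1, 28.0]
eef_rot: [[1.0, -0.002, -0.0], [-0.002, -1.0, 0.0], [-0.0, -0.0, -1.0]]
wrist_force: [-9.6, -1.3, 0.7]
width: -0.0
```

```bash
python3 pose.py t3.png 640 -60 0
```

```text
pose 647.5 -61.1 yaw -3.92 resid 1.24 width err 3.4
bar frame y -4.9, FL gap 0.7 FR gap -42.3, yaw rel -8.24
L push pt [571.7  76.4] TCP start (15 mm before face) [556.7  77.4]
R push pt [ 553.6 -187. ] TCP start (15 mm before face) [ 538.7 -185.9]
```

```bash
python3 pose.py t3.png 642 -60 -0.5 x; python3 -c "
import cv2
im=cv2.imread('pics/t3.png')[125:265,190:500]
cv2.imwrite('pics/c3.png',cv2.resize(im,None,fx=2.55,fy=2.55,interpolation=cv2.INTER_CUBIC))"
```

```text
pose 647.8 -61.2 yaw -4.06 resid 1.30 width err 3.0
bar frame y -5.0, FL gap 1.4 FR gap -42.3, yaw rel -8.38
L push pt [572.4  76.5] TCP start (15 mm before face) [557.4  77.6]
R push pt [ 553.7 -186.8] TCP start (15 mm before face) [ 538.7 -185.8]
```

View pics/c3.png

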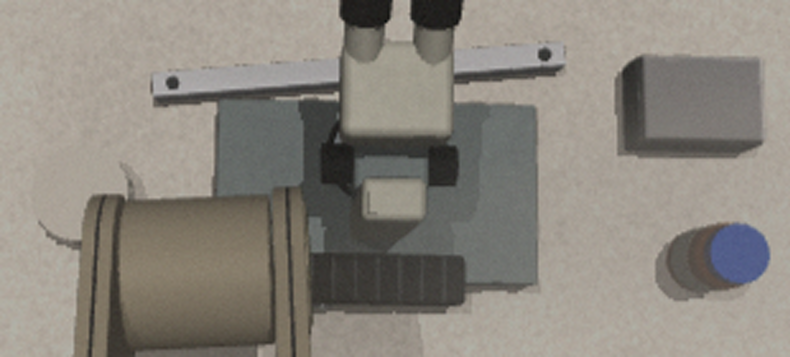

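The view shows the base nearly square to the world x axis again. Its far left edge is close to the bar's shadow, which misled the edge finder there. I'll switch to the near and side edges once the arm is clear.

{"name": "arm_command", "arguments": {
  "rows": [
    [[-0.01,0,0],[0,0,0],0],
    [[-0.045,0,0],[0,0,0],0],
    [[-0.045,0.06,0],[0,0,0],0],
    [[-0.045,0.12,0],[0,0,0],0],
    [[-0.045,0.18,0],[0,0,0],0],
    [[-0.045,0.23,0],[0,0,0],0],
    [[-0.04,0.263,0.001],[0,0,0],0],
    [[-0.025,0.265,0.002],[0,0,0],0],
    [[-0.015,0.265,0.002],[0,0,0],0],
    [[-0.01,0.265,0.002],[0,0,0],0]
  ]
}}

```text
clock: 10.62
ee_pos: [539.2, -192.4, 26.3]
eef_rot: [[1.0, -0.001, 0.001], [-0.001, -1.0, 0.0], [0.001, -0.0, -1.0]]
wrist_force: [0.3, 0.6, 0.5]
width: -0.1
```

```bash
python3 - <<'E'
s=open('pose.py').read()
a=s.index('        A=[];b=[]'); b=s.index("    print('pose")
s=s[:a]+'''        A=[];b=[];tg=[]
        for y in [*range(-142,-90,5),*range(90,143,5)]:
            if SIDE in(0,np.sign(y)):
                A.append([-1,0,y]); b.append(off(-85*ex+y*ey,-ex,w,-1)); tg.append('n')
            if FAR in(2,np.sign(y)): A.append([1,0,-y]); b.append(off(85*ex+y*ey,ex,w)); tg.append('f')
        for x in range(-20,72,6):
            if SIDE!=-1: A.append([0,-1,-x]); b.append(off(x*ex-150*ey,-ey,w)+(-1.6)); tg.append('r')
            if SIDE!=1: A.append([0,-1,-x]); b.append(off(x*ex-150*ey,-ey,w)-1.6); tg.append('r')
            A.append([0,1,x]); b.append(off(x*ex+150*ey,ey,w)-1.6); tg.append('l')
        A=np.array(A,float);b=np.array(b);tg=np.array(tg);ok=~np.isnan(b);A,b,tg=A[ok],b[ok],tg[ok]
        m=np.ones(len(b),bool)
        for _ in range(4):
            q=np.linalg.lstsq(A[m],b[m],rcond=None)[0]; r=b-A@q; m=abs(r)<max(1.2,2*np.median(abs(r)))
        gx,gy=o+ex*q[0]+ey*q[1]; gyaw+=q[2]
    print({t:(round(float(np.median(r[tg==t])),1),int((m&(tg==t)).sum()),int((tg==t).sum())) for t in 'nfrl'if (tg==t).any()})
'''.replace('''            if SIDE!=1: A.append([0,-1,-x]); b.append(off(x*ex-150*ey,-ey,w)-1.6); tg.append('r')
''','').replace("            if SIDE!=-1: A","            A").replace("+(-1.6)","-1.6")+s[b:]
s=s.replace("def off(base,n,w):","def off(base,n,w,sg=1):").replace("np.clip(np.gradient(l),0,None)","np.clip(sg*np.gradient(l),0,None)")
s=s.replace("'resid %.2f width err %.1f'%(np.std(r[m]),L+Rr)","'resid %.2f'%np.std(r[m])")
s=s.replace("if __name__","SIDE=0;FAR=2\nif __name__").replace("    f=sys.argv[1]; d=grab('top',f) if len(sys.argv)<6","    f=sys.argv[1]; SIDE=int(sys.argv[5]);FAR=int(sys.argv[6])\n    d=grab('top',f) if len(sys.argv)<8")
open('pose.py','w').write(s)
E
# args: file x y yaw SIDE(near edge used: 0 both,1 left,-1 right) FAR(2 both, +-1 side, 0 none)
python3 pose.py top0.png 622 -62 0 0 2 x;python3 pose.py t2.png 631 -62 6.5 0 2 x; echo; python3 pose.py t3.png 642 -61 -0.7 -1 -1 x; python3 pose.py t4.png 642 -61 -0.7 1 -1
```

```text
{'n': (-0.7, 20, 20), 'f': (-1.1, 16, 22), 'r': (0.1, 14, 16), 'l': (0.0, 15, 16)}
pose 625.0 -61.0 yaw -0.28 resid 0.56
bar frame y -3.2, FL gap -30.5 FR gap -54.6, yaw rel -4.60
L push pt [540.6  71.4] TCP start (15 mm before face) [525.6  71.5]
R push pt [ 539.3 -192.6] TCP start (15 mm before face) [ 524.3 -192.5]
{'n': (-0.9, 20, 20), 'f': (-0.9, 21, 22), 'r': (-0.1, 16, 16), 'l': (-0.0, 15, 16)}
pose 632.6 -61.2 yaw 6.61 resid 0.77
bar frame y -3.9, FL gap -40.8 FR gap -28.8, yaw rel 2.29
L push pt [532.9  60.1] TCP start (15 mm before face) [518.   58.4]
R push pt [ 563.3 -202.1] TCP start (15 mm before face) [ 548.4 -203.9]

{'n': (-0.6, 8, 10), 'f': (-1.9, 5, 11), 'r': (0.1, 16, 16), 'l': (0.2, 14, 14)}
pose 644.7 -61.9 yaw -1.77 resid 0.52
bar frame y -5.5, FL gap -7.3 FR gap -39.1, yaw rel -6.09
L push pt [563.8  72.6] TCP start (15 mm before face) [548.8  73.1]
R push pt [ 555.6 -191.2] TCP start (15 mm before face) [ 540.6 -190.8]
{'n': (-0.5, 9, 11), 'f': (-0.2, 11, 11), 'r': (0.0, 13, 13), 'l': (0.1, 16, 16)}
pose 643.5 -61.6 yaw -2.05 resid 0.56
bar frame y -5.1, FL gap -7.8 FR gap -41.1, yaw rel -6.37
L push pt [563.3  73.4] TCP start (15 mm before face) [548.3  73.9]
R push pt [ 553.8 -190.5] TCP start (15 mm before face) [ 538.8 -189.9]
```

{"name": "arm_command", "arguments": {
  "rows": [
    [[0.001,0,-0.0005],[0,0.2,0],0],
    [[0.002,0,-0.001],[0,0.3,0],0],
    [[0.003,0.0005,-0.002],[0,0.4,0],0],
    [[0.005,0.001,-0.003],[0,0.5,0],0],
    [[0.007,0.0013,-0.003],[0,0.5,0],0],
    [[0.009,0.002,-0.003],[0,0.5,0],0],
    [[0.011,0.0027,-0.003],[0,0.5,0],0],
    [[0.013,0.0033,-0.003],[0,0.5,0],0]
  ]
}}

```text
clock: 11.68
ee_pos: [549.8, -195.4, 28.0]
eef_rot: [[1.0, -0.001, 0.005], [-0.001, -1.0, 0.001], [0.005, -0.001, -1.0]]
wrist_force: [-9.9, -1.3, 1.5]
width: 0.1
```

{"name": "arm_command", "arguments": {
  "rows": [
    [[0.003,0.001,-0.0005],[0,0,0],0],
    [[0.005,0.002,-0.001],[0,0,0],0],
    [[0.007,0.003,-0.001],[0,0,0],0],
    [[0.009,0.0035,-0.001],[0,0,0],0],
    [[0.011,0.004,-0.001],[0,0,0],0],
    [[0.013,0.005,-0.001],[0,0,0],0],
    [[0.015,0.006,-0.001],[0,0,0],0],
    [[0.017,0.007,-0.001],[0,0,0],0],
    [[0.019,0.0075,-0.001],[0,0,0],0]
  ]
}}

```text
clock: 12.8
ee_pos: [566.4, -202.6, 27.8]
eef_rot: [[1.0, -0.001, -0.0], [-0.001, -1.0, 0.002], [-0.0, -0.002, -1.0]]
wrist_force: [-9.2, 0.2, 1.0]
width: 0.0
```

```bash
python3 pose.py t5.png 649 -61 4.5 1 -1;python3 pose.py t5.png 649 -61 4.5 1 0 x
```

```text
{'n': (0.3, 11, 11), 'f': (0.5, 9, 11), 'r': (-0.1, 15, 16), 'l': (-0.1, 12, 16)}
pose 656.8 -62.0 yaw 7.13 resid 0.82
bar frame y -6.5, FL gap -18.2 FR gap -3.5, yaw rel 2.81
L push pt [556.   58.4] TCP start (15 mm before face) [541.1  56.6]
R push pt [ 588.8 -203.5] TCP start (15 mm before face) [ 573.9 -205.4]
{'n': (0.1, 11, 11), 'r': (-0.0, 16, 16), 'l': (0.0, 14, 16)}
pose 652.3 -61.4 yaw 5.06 resid 0.53
bar frame y -5.6, FL gap -17.1 FR gap -13.2, yaw rel 0.74
L push pt [556.   62.6] TCP start (15 mm before face) [541.   61.3]
R push pt [ 579.3 -200.4] TCP start (15 mm before face) [ 564.3 -201.7]
```

{"name": "arm_command", "arguments": {
  "rows": [
    [[-0.01,0,0],[0,0,0],0],
    [[-0.06,0,0],[0,0,0],0],
    [[-0.062,-0.06,0],[0,0,0],0],
    [[-0.062,-0.12,0],[0,0,0],0],
    [[-0.062,-0.18,0],[0,0,0],0],
    [[-0.062,-0.23,0],[0,0,0],0],
    [[-0.055,-0.262,0.001],[0,0,0],0],
    [[-0.04,-0.262,0.002],[0,0,0],0],
    [[-0.031,-0.262,0.002],[0,0,0],0],
    [[-0.028,-0.262,0.002],[0,0,0],0]
  ]
}}

```text
clock: 14.1
ee_pos: [539.5, 58.9, 26.7]
eef_rot: [[1.0, -0.002, 0.001], [-0.002, -1.0, 0.002], [0.001, -0.002, -1.0]]
wrist_force: [-0.9, -0.3, -0.1]
width: 0.1
```

{"name": "arm_command", "arguments": {
  "rows": [
    [[0.001,0,-0.0005],[0,0.2,0],0],
    [[0.002,0,-0.001],[0,0.3,0],0],
    [[0.003,0,-0.002],[0,0.4,0],0],
    [[0.005,-0.001,-0.003],[0,0.5,0],0],
    [[0.007,-0.0015,-0.003],[0,0.5,0],0],
    [[0.009,-0.002,-0.003],[0,0.5,0],0],
    [[0.011,-0.003,-0.003],[0,0.5,0],0],
    [[0.013,-0.0035,-0.003],[0,0.5,0],0],
    [[0.015,-0.004,-0.003],[0,0.5,0],0]
  ]
}}

```text
clock: 15.22
ee_pos: [551.4, 63.3, 28.6]
eef_rot: [[1.0, -0.002, 0.003], [-0.002, -1.0, 0.003], [0.003, -0.003, -1.0]]
wrist_force: [-11.5, 1.8, 6.7]
width: -0.2
```

{"name": "arm_command", "arguments": {
  "rows": [
    [[0.001,-0.0005,-0.002],[-0.1,0,0],0],
    [[0.003,-0.001,-0.003],[-0.1,0,0],0],
    [[0.005,-0.002,-0.003],[-0.1,0,0],0],
    [[0.006,-0.003,-0.003],[-0.1,0,0],0]
  ]
}}

```text
clock: 15.72
ee_pos: [555.7, 66.0, 30.5]
eef_rot: [[1.0, -0.002, -0.001], [-0.002, -1.0, 0.0], [-0.001, -0.0, -1.0]]
wrist_force: [-5.6, -3.6, -3.1]
width: 0.1
```

```bash
python3 pose.py t6.png 656 -61 1.5 -1 0
```

```text
{'n': (0.0, 10, 10), 'r': (-0.1, 15, 16), 'l': (-0.3, 11, 13)}
pose 658.3 -61.4 yaw 1.39 resid 0.58
bar frame y -6.0, FL gap -1.6 FR gap -16.9, yaw rel -2.93
L push pt [570.1  68.6] TCP start (15 mm before face) [555.1  68.2]
R push pt [ 576.5 -195.4] TCP start (15 mm before face) [ 561.5 -195.7]
```

{"name": "arm_command", "arguments": {
  "rows": [
    [[-0.01,0,0],[0,0,0],0],
    [[-0.043,0,0.001],[0,0,0],0],
    [[-0.043,0.06,0.003],[0,0,0],0],
    [[-0.043,0.12,0.004],[0,0,0],0],
    [[-0.043,0.18,0.004],[0,0,0],0],
    [[-0.043,0.23,0.004],[0,0,0],0],
    [[-0.03,0.246,0.004],[0,0,0],0],
    [[-0.01,0.246,0.004],[0,0,0],0],
    [[0.002,0.246,0.004],[0,0,0],0],
    [[0.004,0.246,0.004],[0,0,0],0]
  ]
}}

```text
clock: 17.02
ee_pos: [560.2, -179.7, 26.8]
eef_rot: [[1.0, -0.001, 0.0], [-0.001, -1.0, -0.0], [0.0, 0.0, -1.0]]
wrist_force: [-0.5, 0.2, -0.0]
width: -0.2
```

{"name": "arm_command", "arguments": {
  "rows": [
    [[0.001,0,-0.0005],[0,0.2,0],0],
    [[0.002,0,-0.001],[0,0.3,0],0],
    [[0.003,0.0005,-0.002],[0,0.4,0],0],
    [[0.005,0.001,-0.003],[0,0.5,0],0],
    [[0.007,0.0015,-0.003],[0,0.5,0],0],
    [[0.009,0.002,-0.003],[0,0.5,0],0],
    [[0.011,0.003,-0.003],[0,0.5,0],0]
  ]
}}

```text
clock: 17.9
ee_pos: [568.5, -182.3, 28.3]
eef_rot: [[1.0, -0.001, 0.003], [-0.001, -1.0, 0.001], [0.003, -0.001, -1.0]]
wrist_force: [-8.8, 0.2, 0.4]
width: -0.1
```

{"name": "arm_command", "arguments": {
  "rows": [
    [[0.003,0.001,-0.0005],[0,0,0],0],
    [[0.005,0.0015,-0.001],[0,0,0],0],
    [[0.006,0.002,-0.001],[0,0,0],0],
    [[0.007,0.0025,-0.001],[0,0,0],0]
  ]
}}

```text
clock: 18.4
ee_pos: [572.7, -184.2, 28.0]
eef_rot: [[1.0, -0.001, -0.002], [-0.001, -1.0, 0.003], [-0.002, -0.003, -1.0]]
wrist_force: [-8.6, 1.4, 2.2]
width: 0.3
```

```bash
python3 pose.py t7.png 661 -61 4.3 1 0
```

```text
{'n': (0.1, 11, 11), 'r': (-0.1, 7, 15), 'l': (0.3, 11, 16)}
pose 662.0 -61.7 yaw 4.24 resid 0.51
bar frame y -6.6, FL gap -5.2 FR gap -5.7, yaw rel -0.08
L push pt [567.5  63.6] TCP start (15 mm before face) [552.5  62.5]
R push pt [ 587.  -199.6] TCP start (15 mm before face) [ 572.  -200.7]
```

{"name": "arm_command", "arguments": {
  "rows": [
    [[0.002,0.0005,-0.001],[-0.2,0,0],0],
    [[0.003,0.001,-0.002],[-0.2,0,0],0],
    [[0.004,0.0015,-0.002],[-0.2,0,0],0],
    [[0.005,0.002,-0.002],[-0.2,0,0],0]
  ]
}}

```text
clock: 18.95
ee_pos: [575.3, -185.6, 28.4]
eef_rot: [[1.0, -0.001, -0.007], [-0.001, -1.0, 0.001], [-0.007, -0.001, -1.0]]
wrist_force: [-6.7, 1.7, -1.4]
width: 0.4
```

{"name": "arm_command", "arguments": {
  "rows": [
    [[0.003,0.0005,-0.001],[0,0.3,0],0],
    [[0.004,0.001,-0.001],[0,0.3,0],0],
    [[0.005,0.0015,-0.001],[0,0.3,0],0]
  ]
}}

```text
clock: 19.32
ee_pos: [577.6, -186.6, 28.3]
eef_rot: [[1.0, -0.001, -0.008], [-0.001, -1.0, 0.003], [-0.008, -0.003, -1.0]]
wrist_force: [-11.0, 2.4, 2.4]
width: -0.2
```

{"name": "arm_command", "arguments": {
  "rows": [
    [[0.001,0,-0.001],[0,0.3,0],0],
    [[0.002,0.0005,-0.001],[0,0.4,0],0],
    [[0.003,0.0005,-0.001],[0,0.4,0],0]
  ]
}}

```text
clock: 19.7
ee_pos: [577.8, -186.5, 28.4]
eef_rot: [[1.0, -0.001, -0.007], [-0.001, -1.0, 0.004], [-0.007, -0.004, -1.0]]
wrist_force: [-17.6, 2.8, 9.2]
width: -0.2
```

```bash
python3 pose.py t8.png 664 -61 6 1 0
```

```text
{'n': (-0.0, 11, 11), 'r': (0.1, 8, 12), 'l': (0.0, 13, 16)}
pose 664.0 -61.4 yaw 5.69 resid 0.45
bar frame y -6.4, FL gap -7.0 FR gap 0.2, yaw rel 1.37
L push pt [566.4  61.5] TCP start (15 mm before face) [551.4  60.1]
R push pt [ 592.5 -201.2] TCP start (15 mm before face) [ 577.6 -202.6]
```

{"name": "arm_command", "arguments": {
  "rows": [
    [[-0.01,0,0],[0,0,0],0],
    [[-0.06,0,0.001],[-0.2,0.4,0],0],
    [[-0.065,-0.06,0.002],[-0.2,0.4,0],0],
    [[-0.065,-0.12,0.002],[-0.2,0.4,0],0],
    [[-0.065,-0.18,0.002],[-0.2,0.4,0],0],
    [[-0.065,-0.22,0.002],[-0.2,0.4,0],0],
    [[-0.055,-0.234,0.002],[-0.2,0.4,0],0],
    [[-0.035,-0.234,0.002],[-0.2,0.4,0],0],
    [[-0.03,-0.234,0.001],[-0.2,0.4,0],0],
    [[-0.027,-0.234,0],[-0.2,0.4,0],0]
  ]
}}

```text
clock: 21.0
ee_pos: [551.2, 46.8, 29.6]
eef_rot: [[1.0, -0.002, 0.0], [-0.002, -1.0, 0.001], [0.0, -0.001, -1.0]]
wrist_force: [0.0, -0.7, -0.3]
width: -0.3
```

{"name": "arm_command", "arguments": {
  "rows": [
    [[0.001,0,-0.001],[0,0.2,0],0],
    [[0.002,0,-0.002],[0,0.3,0],0],
    [[0.003,0,-0.003],[0,0.4,0],0],
    [[0.004,-0.0005,-0.004],[0,0.5,0],0],
    [[0.005,-0.001,-0.004],[0,0.5,0],0],
    [[0.006,-0.0013,-0.004],[0,0.5,0],0]
  ]
}}

```text
clock: 21.75
ee_pos: [555.0, 47.7, 32.7]
eef_rot: [[1.0, -0.002, 0.004], [-0.002, -1.0, -0.0], [0.004, 0.0, -1.0]]
wrist_force: [-9.1, -3.0, 3.4]
width: -0.2
```

{"name": "arm_command", "arguments": {
  "rows": [
    [[0.0025,-0.0003,-0.0005],[0,0,0],0],
    [[0.0035,-0.001,-0.001],[0,0,0],0],
    [[0.0045,-0.0013,-0.001],[0,0,0],0],
    [[0.0055,-0.0015,-0.001],[0,0,0],0]
  ]
}}

```text
clock: 22.25
ee_pos: [557.8, 49.3, 32.6]
eef_rot: [[1.0, -0.002, -0.002], [-0.002, -1.0, -0.0], [-0.002, 0.0, -1.0]]
wrist_force: [-11.2, -1.7, 4.8]
width: 0.1
```

```bash
python3 pose.py t9.png 664 -61 5 -1 0
```

```text
{'n': (0.2, 10, 10), 'r': (-0.1, 15, 15), 'l': (-0.0, 10, 12)}
pose 665.8 -61.5 yaw 5.02 resid 0.56
bar frame y -6.7, FL gap -3.5 FR gap 0.2, yaw rel 0.70
L push pt [569.6  62.6] TCP start (15 mm before face) [554.7  61.3]
R push pt [ 592.7 -200.4] TCP start (15 mm before face) [ 577.8 -201.7]
```

{"name": "arm_command", "arguments": {
  "rows": [
    [[0.0015,-0.0005,-0.001],[0,0.1,0],0],
    [[0.0025,-0.0008,-0.002],[0,0.1,0],0],
    [[0.0035,-0.0011,-0.002],[0,0.1,0],0]
  ]
}}

```text
clock: 22.68
ee_pos: [559.0, 50.4, 33.2]
eef_rot: [[1.0, -0.001, -0.005], [-0.001, -1.0, -0.0], [-0.005, 0.0, -1.0]]
wrist_force: [-7.7, -2.1, 0.1]
width: 0.3
```

{"name": "arm_command", "arguments": {
  "rows": [
    [[0.0015,-0.0003,-0.0005],[0,0.3,0],0],
    [[0.0025,-0.0006,-0.001],[0,0.3,0],0],
    [[0.0033,-0.001,-0.001],[0,0.3,0],0]
  ]
}}

```text
clock: 23.05
ee_pos: [560.0, 51.1, 33.1]
eef_rot: [[1.0, -0.001, -0.004], [-0.001, -1.0, -0.001], [-0.004, 0.001, -1.0]]
wrist_force: [-9.5, -3.1, 1.9]
width: 0.2
```

```bash
python3 pose.py t10.png 666.5 -61 4.3 -1 0
```

```text
{'n': (-0.2, 10, 10), 'r': (-0.3, 15, 16), 'l': (-0.4, 12, 12)}
pose 667.4 -61.2 yaw 3.82 resid 0.50
bar frame y -6.6, FL gap 1.2 FR gap -1.4, yaw rel -0.50
L push pt [573.8  64.8] TCP start (15 mm before face) [558.8  63.8]
R push pt [ 591.4 -198.6] TCP start (15 mm before face) [ 576.4 -199.6]
```

{"name": "arm_command", "arguments": {
  "rows": [
    [[0.0012,-0.0003,-0.0008],[0,0.3,0],0],
    [[0.002,-0.0004,-0.0013],[0,0.4,0],0],
    [[0.0026,-0.0005,-0.0013],[0,0.4,0],0]
  ]
}}

```text
clock: 23.48
ee_pos: [560.6, 51.5, 33.2]
eef_rot: [[1.0, -0.001, -0.002], [-0.001, -1.0, -0.001], [-0.002, 0.001, -1.0]]
wrist_force: [-8.0, -1.6, -1.0]
width: 0.3
```

{"name": "arm_command", "arguments": {
  "rows": [
    [[0.0015,-0.0003,0],[0,0.2,0],0],
    [[0.0022,-0.0005,-0.0003],[0,0.2,0],0],
    [[0.0028,-0.0006,-0.0005],[0,0.2,0],0]
  ]
}}

```text
clock: 23.85
ee_pos: [560.9, 51.9, 32.8]
eef_rot: [[1.0, -0.001, -0.004], [-0.001, -1.0, -0.002], [-0.004, 0.002, -1.0]]
wrist_force: [-12.9, -2.7, 3.8]
width: -0.1
```

{"name": "arm_command", "arguments": {
  "rows": [
    [[0.002,-0.0003,-0.0005],[0,0.2,0],0],
    [[0.0028,-0.0003,-0.001],[0,0.2,0],0]
  ]
}}

```text
clock: 24.1
ee_pos: [560.9, 51.9, 32.9]
eef_rot: [[1.0, -0.001, -0.006], [-0.001, -1.0, -0.003], [-0.006, 0.003, -1.0]]
wrist_force: [-13.5, -3.0, 4.4]
width: 0.0
```

```bash
python3 pose.py t11.png 667.4 -61 3.8 -1 0; python3 -c "
from h import *
print(manip.get_obs()['wrist_force'])"
```

```text
{'n': (-0.1, 10, 10), 'r': (-0.2, 15, 16), 'l': (-0.4, 11, 11)}
pose 667.6 -61.3 yaw 3.65 resid 0.52
bar frame y -6.6, FL gap 1.9 FR gap -1.6, yaw rel -0.67
L push pt [574.4  65. ] TCP start (15 mm before face) [559.4  64.1]
R push pt [ 591.2 -198.4] TCP start (15 mm before face) [ 576.2 -199.4]
[-12.58755563  -3.3834926    5.3443671 ]
```

{"name": "arm_command", "arguments": {
  "rows": [
    [[-0.01,0,0],[0,0,0],0],
    [[-0.045,0,0.001],[0.1,0.4,0],0],
    [[-0.045,0.06,0.002],[0.1,0.4,0],0],
    [[-0.045,0.12,0.003],[0.1,0.4,0],0],
    [[-0.045,0.18,0.004],[0.1,0.4,0],0],
    [[-0.045,0.22,0.004],[0.1,0.4,0],0],
    [[-0.02,0.236,0.004],[0.1,0.4,0],0],
    [[0.005,0.236,0.004],[0.1,0.4,0],0],
    [[0.01,0.236,0.003],[0.1,0.4,0],0],
    [[0.012,0.236,0.002],[0.1,0.4,0],0]
  ]
}}

```text
clock: 25.4
ee_pos: [572.5, -183.7, 31.4]
eef_rot: [[1.0, -0.0, 0.001], [-0.0, -1.0, -0.001], [0.001, 0.001, -1.0]]
wrist_force: [-1.3, -0.2, -0.2]
width: -0.3
```

{"name": "arm_command", "arguments": {
  "rows": [
    [[0.001,0,-0.001],[0,0.1,0],0],
    [[0.002,0,-0.002],[0,0.2,0],0],
    [[0.003,0,-0.0025],[0,0.2,0],0],
    [[0.004,0.0003,-0.003],[0,0.2,0],0]
  ]
}}

```text
clock: 25.9
ee_pos: [575.9, -183.8, 34.2]
eef_rot: [[1.0, 0.0, 0.003], [0.0, -1.0, -0.0], [0.003, 0.0, -1.0]]
wrist_force: [-3.6, 1.0, 0.5]
width: 0.1
```

{"name": "arm_command", "arguments": {
  "rows": [
    [[0.001,0,-0.0003],[0,0,0],0],
    [[0.0018,0.0002,-0.0006],[0,0,0],0],
    [[0.0024,0.0003,-0.001],[0,0,0],0]
  ]
}}

```text
clock: 26.28
ee_pos: [576.1, -183.7, 34.2]
eef_rot: [[1.0, 0.0, -0.002], [0.0, -1.0, 0.001], [-0.002, -0.001, -1.0]]
wrist_force: [-10.4, 1.5, 3.5]
width: -0.0
```

{"name": "arm_command", "arguments": {
  "rows": [
    [[0.0022,0.0002,-0.0008],[0,0.1,0],0],
    [[0.003,0.0003,-0.0014],[0,0.2,0],0]
  ]
}}

```text
clock: 26.52
ee_pos: [576.6, -183.8, 34.3]
eef_rot: [[1.0, 0.0, -0.004], [0.0, -1.0, 0.002], [-0.004, -0.002, -1.0]]
wrist_force: [-8.9, -1.3, -1.5]
width: 0.4
```

```bash
python3 pose.py t12.png 667.6 -61 4 1 0
```

```text
{'n': (0.2, 11, 11), 'r': (-0.1, 9, 14), 'l': (-0.0, 13, 16)}
pose 668.1 -61.3 yaw 4.06 resid 0.50
bar frame y -6.7, FL gap 1.3 FR gap -0.0, yaw rel -0.26
L push pt [574.   64.3] TCP start (15 mm before face) [559.   63.3]
R push pt [ 592.7 -199. ] TCP start (15 mm before face) [ 577.7 -200.1]
```

{"name": "arm_command", "arguments": {
  "rows": [
    [[0.002,0.0002,0],[0,0.2,0],0],
    [[0.0028,0.0003,-0.0005],[0,0.3,0],0]
  ]
}}

```text
clock: 26.82
ee_pos: [577.0, -184.0, 33.7]
eef_rot: [[1.0, -0.0, -0.004], [-0.0, -1.0, 0.003], [-0.004, -0.003, -1.0]]
wrist_force: [-10.4, -0.3, 1.4]
width: 0.3
```

{"name": "arm_command", "arguments": {
  "rows": [
    [[0.0022,0.0002,-0.0003],[0,0.2,0],0],
    [[0.003,0.0003,-0.0008],[0,0.3,0],0],
    [[0.003,0.0003,-0.0008],[0,0.3,0],0]
  ]
}}

```text
clock: 27.2
ee_pos: [577.7, -184.3, 33.6]
eef_rot: [[1.0, -0.0, -0.003], [-0.0, -1.0, 0.003], [-0.003, -0.003, -1.0]]
wrist_force: [-9.5, -0.6, 4.1]
width: -0.0
```

```bash
python3 pose.py t13.png 667.6 -61 4 1 0
```

```text
{'n': (0.0, 11, 11), 'r': (0.2, 9, 13), 'l': (-0.1, 14, 16)}
pose 667.5 -60.9 yaw 3.91 resid 0.51
bar frame y -6.3, FL gap 1.2 FR gap -1.0, yaw rel -0.41
L push pt [573.7  65. ] TCP start (15 mm before face) [558.7  63.9]
R push pt [ 591.7 -198.4] TCP start (15 mm before face) [ 576.7 -199.4]
```

{"name": "arm_command", "arguments": {
  "rows": [
    [[0.002,0.0002,-0.0005],[0,0.2,0],0],
    [[0.0028,0.0003,-0.0013],[0,0.3,0],0],
    [[0.0028,0.0003,-0.0015],[0,0.3,0],0]
  ]
}}

```text
clock: 27.62
ee_pos: [578.1, -184.4, 33.7]
eef_rot: [[1.0, -0.0, -0.003], [-0.0, -1.0, 0.004], [-0.003, -0.004, -1.0]]
wrist_force: [-8.0, -1.9, -1.0]
width: 0.2
```

{"name": "arm_command", "arguments": {
  "rows": [
    [[0.002,0.0002,0],[-0.2,0.2,0],0],
    [[0.0028,0.0003,-0.0005],[-0.2,0.3,0],0],
    [[0.003,0.0003,-0.001],[-0.2,0.3,0],0]
  ]
}}

```text
clock: 28.0
ee_pos: [578.5, -184.6, 33.2]
eef_rot: [[1.0, -0.0, -0.003], [-0.0, -1.0, 0.002], [-0.003, -0.002, -1.0]]
wrist_force: [-8.6, -0.9, -1.7]
width: 0.3
```

{"name": "arm_command", "arguments": {
  "rows": [
    [[0.002,0.0002,0],[-0.1,0.2,0],0],
    [[0.003,0.0003,0],[-0.1,0.3,0],0],
    [[0.0033,0.0003,-0.0005],[-0.1,0.3,0],0]
  ]
}}

```text
clock: 28.38
ee_pos: [578.6, -184.6, 32.6]
eef_rot: [[1.0, -0.0, -0.005], [-0.0, -1.0, 0.001], [-0.005, -0.001, -1.0]]
wrist_force: [-14.3, 0.5, 5.7]
width: 0.3
```

```bash
python3 pose.py t14.png 667.6 -61 4.2 1 0
```

```text
{'n': (-0.1, 11, 11), 'r': (-0.1, 9, 13), 'l': (-0.1, 12, 16)}
pose 669.4 -61.1 yaw 4.88 resid 0.51
bar frame y -6.6, FL gap 0.5 FR gap 3.4, yaw rel 0.56
L push pt [573.5  63.2] TCP start (15 mm before face) [558.5  61.9]
R push pt [ 595.9 -199.9] TCP start (15 mm before face) [ 581.  -201.2]
```

{"name": "arm_command", "arguments": {
  "rows": [
    [[-0.01,0,0],[0,0.2,0],0],
    [[-0.06,0,0],[0,0.3,0],0],
    [[-0.11,0,0],[0,0.3,0],0],
    [[-0.14,0,0],[0,0.3,0],0],
    [[-0.14,0,0],[0,0.3,0],0]
  ]
}}

```text
clock: 29.05
ee_pos: [436.9, -184.4, 32.9]
eef_rot: [[1.0, -0.002, -0.0], [-0.002, -1.0, 0.001], [-0.0, -0.001, -1.0]]
wrist_force: [0.3, 1.2, 0.7]
width: -0.3
```

```bash
python3 pose.py t15.png 667.6 -61 4.2 0 0;  python3 - <<'E'
from h import *
grab('scene','s15.png')
a=cv2.resize(cv2.imread('pics/t15.png')[125:240,240:450],None,fx=3.5,fy=3.5,interpolation=cv2.INTER_CUBIC)[:300]
b=cv2.resize(cv2.imread('pics/s15.png')[170:270,150:380],(735,300),interpolation=cv2.INTER_CUBIC)
cv2.imwrite('pics/c15.png',np.vstack([a[:, :735],b]))
E
```

```text
{'n': (-0.1, 21, 21), 'r': (-0.2, 15, 15), 'l': (0.1, 14, 16)}
pose 668.7 -61.1 yaw 4.57 resid 0.58
bar frame y -6.5, FL gap 0.6 FR gap 1.9, yaw rel 0.25
L push pt [573.4  63.7] TCP start (15 mm before face) [558.5  62.5]
R push pt [ 594.5 -199.4] TCP start (15 mm before face) [ 579.5 -200.6]
```

View pics/c15.png

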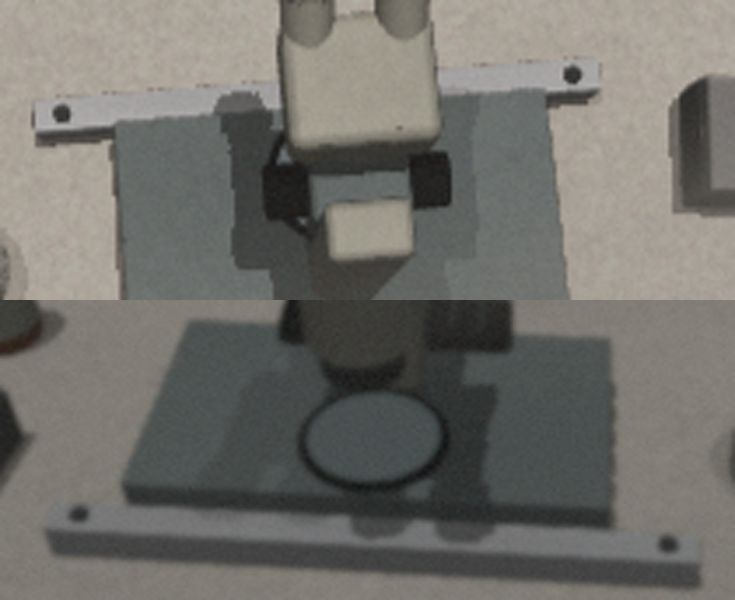

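The view shows the base's far edge right against the bar along its whole width: no bench strip shows from above, and the edges look parallel. I'll check the far-edge yaw and finish with one gentle press on the left.

```bash
python3 pose.py t15.png 668 -61 4.3 0 2 x
```

```text
{'n': (-0.8, 20, 21), 'f': (-1.0, 20, 22), 'r': (0.0, 15, 15), 'l': (0.0, 16, 16)}
pose 667.8 -61.0 yaw 4.41 resid 0.75
bar frame y -6.4, FL gap 0.2 FR gap 0.6, yaw rel 0.09
L push pt [572.9  64.1] TCP start (15 mm before face) [558.   62.9]
R push pt [ 593.2 -199.2] TCP start (15 mm before face) [ 578.3 -200.3]
```

{"name": "arm_command", "arguments": {
  "rows": [
    [[0.03,-0.06,0],[0,0,0],0],
    [[0.06,-0.12,0],[0,0,0],0],
    [[0.08,-0.18,0],[0,0,0],0],
    [[0.09,-0.225,0],[0,0,0],0],
    [[0.1,-0.235,0],[0,0,0],0],
    [[0.11,-0.235,0],[0,0,0],0],
    [[0.117,-0.235,0],[0,0,0],0],
    [[0.119,-0.235,0],[0,0,0],0],
    [[0.12,-0.235,0],[0,0,0],0]
  ]
}}

```text
clock: 30.28
ee_pos: [559.7, 48.8, 34.1]
eef_rot: [[1.0, -0.003, 0.002], [-0.003, -1.0, 0.0], [0.002, -0.0, -1.0]]
wrist_force: [0.4, 0.2, 0.0]
width: 0.3
```

{"name": "arm_command", "arguments": {
  "rows": [
    [[0.001,0,-0.001],[0,0.1,0],0],
    [[0.002,0,-0.0015],[0,0.2,0],0],
    [[0.003,0,-0.002],[0,0.2,0],0],
    [[0.004,-0.0003,-0.003],[0,0.3,0],0]
  ]
}}

```text
clock: 30.78
ee_pos: [561.3, 48.8, 35.6]
eef_rot: [[1.0, -0.003, 0.002], [-0.003, -1.0, -0.0], [0.002, 0.0, -1.0]]
wrist_force: [-6.4, -2.1, -5.6]
width: 0.3
```

{"name": "arm_command", "arguments": {
  "rows": [
    [[0.0018,0,0.0005],[0,0,0],0],
    [[0.0025,-0.0002,0.0003],[0,0,0],0],
    [[0.0028,-0.0002,0],[0,0,0],0]
  ]
}}

```text
clock: 31.15
ee_pos: [561.3, 49.0, 34.5]
eef_rot: [[1.0, -0.002, -0.004], [-0.002, -1.0, -0.001], [-0.004, 0.001, -1.0]]
wrist_force: [-10.1, -0.5, 2.9]
width: 0.0
```

{"name": "arm_command", "arguments": {
  "rows": [
    [[0.0022,-0.0001,-0.0003],[0,0.2,0],0],
    [[0.003,-0.0002,-0.0008],[0,0.3,0],0],
    [[0.0033,-0.0002,-0.001],[0,0.3,0],0],
    [[0.0033,-0.0002,-0.001],[0,0.3,0],0]
  ]
}}

```text
clock: 31.65
ee_pos: [561.4, 49.0, 34.4]
eef_rot: [[1.0, -0.002, -0.005], [-0.002, -1.0, -0.001], [-0.005, 0.001, -1.0]]
wrist_force: [-13.4, -1.9, 5.4]
width: -0.2
```

{"name": "arm_command", "arguments": {
  "rows": [
    [[-0.01,0,0],[0,0,0],0],
    [[-0.06,0,0],[0,0,0],0],
    [[-0.11,0,-0.02],[0,0,0],0],
    [[-0.13,0,-0.06],[0,0,0],0],
    [[-0.13,0,-0.08],[0,0,0],0],
    [[-0.13,0,-0.08],[0,0,0],0]
  ]
}}

```text
clock: 32.4
ee_pos: [433.4, 49.5, 117.2]
eef_rot: [[1.0, -0.002, 0.001], [-0.002, -1.0, -0.001], [0.001, 0.001, -1.0]]
wrist_force: [0.2, 0.4, -0.5]
width: 0.1
```

```bash
python3 pose.py t16.png 668 -61 4.3 0 0; python3 pose.py t16.png 668 -61 4.3 0 2 x; python3 - <<'E'
from h import *
a=cv2.imread('pics/top0.png').astype(int);b=cv2.imread('pics/t16.png').astype(int)
for n,s in(('tip',np.s_[145:188,432:492]),('jar',np.s_[208:242,448:495]),('dish',np.s_[183:222,203:246])): print(n,abs(a[s]-b[s]).mean().round(1))
o=manip.get_obs();print(o['wrist_force'],o['ee_pos'])
E
```

```text
{'n': (-0.0, 21, 21), 'r': (0.2, 15, 15), 'l': (0.2, 14, 16)}
pose 668.7 -61.2 yaw 4.33 resid 0.48
bar frame y -6.6, FL gap 1.3 FR gap 1.3, yaw rel 0.01
L push pt [574.  64.] TCP start (15 mm before face) [559.   62.9]
R push pt [ 593.9 -199.2] TCP start (15 mm before face) [ 579.  -200.3]
{'n': (-0.6, 20, 21), 'f': (-1.0, 18, 22), 'r': (0.1, 15, 15), 'l': (0.1, 14, 16)}
pose 668.0 -61.1 yaw 4.36 resid 0.65
bar frame y -6.5, FL gap 0.4 FR gap 0.6, yaw rel 0.04
L push pt [573.2  64. ] TCP start (15 mm before face) [558.2  62.9]
R push pt [ 593.3 -199.2] TCP start (15 mm before face) [ 578.3 -200.4]
tip 3.5
jar 3.8
dish 4.1
[ 0.46614299  0.37353639 -0.56385178] [432.52415783  49.46809547 115.70158405]
```

Flush and square; bystanders unmoved; the tool is clear. Handing in.

```bash
python3 -c "
from plant import manip
print(manip.close_job())"
```

```text
the job is handed in; nothing more can be done
None
```

The microscope is flush against the bar, released, and the job is handed in at about 32 s of the 72 s allowed. No verdict was reported. I walked it there with alternating pushes on the two near sides of the base. I finished by pressing the right end, then the left, until the force rose to about 13–14 N with no further movement.

**Last checks:**
- **Flush:** both far corners measure 0 to 1.3 mm past my bar-face estimate, which means touching given the roughly 1–2 mm image accuracy.
- **Square and centred:** the base is within about 0.1° of square with the bar, and its middle is about 6.5 mm from the bar's middle.
- **Bystanders:** comparing the first and last images shows no sign that the dishes, tip box or jar moved.
- **Clear:** the wrist force read about 0.8 N, close to its zero, with the tool about 14 cm back.

**Possible force breach:** one brief reading, when the far right corner first met the bar, was about 17.6 N forward and 9 N vertical. That is about 20 N combined, right at the limit. Other readings were mostly 6–13 N, with a first-touch peak of about 18 N, including about 9.5 N pressing down.

**Disagreement:** partway through, the far-edge measurement was misled by the bar's shadow, so I measured from the near and side edges instead. In the end the two methods agreed to within 1 mm.

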